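# Mug under the juicer spout, reamer cone onto its splined drive and held down

## Robot

A 7-joint arm with a two-finger parallel gripper is mounted at the origin on the work surface. World frame = base frame: x ahead of the robot, y to its left, z up, the work surface at z = 0. Lengths are in mm, angles in rad, forces in N, time in s.
With the tool pointing down it reaches from about 350 to 900 mm from the base axis. Payload 8.1 kg.
Tool frame: the origin (TCP) lies between the finger pads; the fingertips stand bot.nose_length ahead of it and the grasp point (between the pads) lies 8 mm behind it (bot.nose_length is the distance from the TCP to the fingertips, in mm); z points along the fingers, y is the direction in which the jaws open and shut (so a half turn about z gives the same grasp; the last joint's range is limited). The gripper opens to 92 mm and grips with 3 to 60 N. Pads are 19 mm wide; open, the fingers measure 130 mm over their backs; the gripper's body (75 mm by 190 mm) begins 47 mm behind the grasp point.
Start: joints at [-1.233, 0.434, 0.025, 1.573, -0.012, 1.134, -0.075], TCP at [266.692, 565.258, 237.742] pointing down, gripper open.
Joint ranges: [-2.62, 2.62], [-0.44, 2.09], [-1.27, 1.32], [0.08, 2.57], [-1.32, 4.46], [0.12, 2], [-2.74, 2.74]. Speed limits (rad/s): [2.22, 2.22, 3.01, 3.01, 3.14, 3.14, 3.14].

## Interface

Orientations are given as a rotation vector (axis times angle).
In Python, from bench import bot, imaging, job gives the robot as it stands.
- The arm moves only by the shell command python3 -m creep 'ROWS' [FORCE]. ROWS is JSON, one flat list of numbers, 7 for each row, row after row: the closure, from -1 (fully open) to 1 (shut), then the shift along the tool's x, y, z in m, then the turn, a rotation vector about the tool's x, y, z in degrees. In form: [gripper, tx, ty, tz, wx, wy, wz, gripper, tx, ty, tz, wx, wy, wz, ...]. A call has 1 to 20 rows; each row shifts and turns the commanded pose from where the row before left it, along the tool's axes as they then stand; what a row does not reach is not made up. A row lasts 1/8 s, in which the tool goes at most 62.5 mm and 10.7 degrees, less where a joint would pass 70% of its speed; a pose out of reach is approached as far as the arm can. A call is refused whole if a number of a shift passes 0.0625 or a number of a turn 10.7, either way. A call with a gripper value outside its range is refused whole. The fingers move at their own pace and stop on an object; FORCE is the grip in N (left out, the last holds). Time passes only in rows, so rows that do not move let the fingers close. It gives the time, the measured TCP pose, the force and the opening at its end, in the units of the state.
- bot.get_state(): the state, without advancing time (a new reading comes with each control period).
- imaging.capture(name): name is "side" or "top" or "wrist"; returns a dict with "image" (384x512x3 uint8, red, green, blue), "fx", "fy", "cx", "cy" (pixels), "dist_coeffs" ([k1, k2, p1, p2, k3] as OpenCV has them; the pictures are not rectified), "origin" and "rotation" of the camera in the world. Camera axes: x right, y down, z forward; pixel columns grow to the right and rows downward; lengths in mm; the calibration is good to about 2 mm. A picture is of the moment at which its call begins. There is no depth.
- job.finish_job(): hands the job in, once; it reports no verdict.
The state is a dict: "time": time; "joint_pos": joint angles; "dq": joint speeds; "joint_efforts": joint torques, N m; "eef_pos": TCP position; "tcp_rot": TCP orientation; "force": force on the tool from outside, world axes, zero at the start; "torque": the same for the moment, N m; "width": finger opening in mm.
Only numpy, scipy, OpenCV 4.12 (cv2) and the standard library are available. Lean on these libraries where they do the work, as an engineer would, in place of code of your own. Each camera call takes 0.05 s, during which the arm holds its last target.

## Task

Get the citrus juicer ready and try it: first slide the cream mug along the counter, without lifting it, until it stands under the juicer's spout. Then take the white reamer cone, set it upright on the juicer's drive shaft, turn it until the splines mesh and it slides fully home, and press it down as far as the sprung shaft goes. Finish while still holding the cone pressed down like that (do not let go), with the mug still under the spout, and leave the other things on the counter where they are.

Things in the scene. Friction and masses are not known exactly. Their poses are not given: they have to be found in the camera images.
- mug: cream mug, outer radius 38 mm, 85 mm tall, 0.2 to 0.45 kg, standing upright on the counter. Origin at the centre of its underside, z up; its handle sticks out about 30 mm along its own +y and starts on the side away from the robot.
- cone: white reamer cone, 0.06-0.11 kg, 60 mm tall, upright on the counter. Origin: centre of underside, z up. Lower 36 mm: plain round barrel, diameter 46 mm (grip it 20-26 mm up); above, a dome with 4 ribs along its +x, -x, +y, -y. From below a plus-shaped socket, 34 mm deep: 4 slots 10 mm wide, reaching 14.5 mm from the axis, in line with the ribs. The same after every quarter turn.
- seat (a point): centre of the shoulder (radius 18 mm) of the juicer's upright shaft, 132 mm above the counter; the cone's underside rests on it when home. Above it a plus-shaped spline: 4 teeth along this point's +x, -x, +y, -y, 7.5 mm thick, 26 mm tip to tip, 16 mm tall; then a round pilot pin, diameter 12 mm, ending 28 mm above the shoulder. Turns and sinks with the shaft; z up.
- press (a joint): how far the shaft is pushed down, in m: 0 = up, 0.006 = fully down (the juicer's switch). It is sprung: about 3 N to begin to move, 12 N fully down.
- drive (a joint): turn of the shaft about its upright axis in the juicer, rad, -0.8 to 0.8, anticlockwise from above; it is stiff (about 0.12 N m) and stays where it is. It already counts in the axes of seat.
- juicer: electric citrus juicer, fixed to the counter: round white body of radius 52 to 60 mm, on top a shallow steel bowl of radius 70 mm with its rim 126 mm above the counter. Origin on the counter under the shaft axis, z up; its spout points along its own -y.
- spout_tip (a point): the end of the juicer's steel spout, 100 mm from the shaft axis along the juicer's own -y, 98 mm above the counter; the mug fits under it with some 9 mm to spare.
- espresso_cup: small white cup without a handle, 58 mm across, 52 mm tall. Not part of the job. Origin at the underside.
- honey_jar: amber jar with a brass lid, 60 mm across, 100 mm tall. Not part of the job. Origin at the underside.
- shaker: small glass shaker with a steel cap, 40 mm across, 75 mm tall. Not part of the job. Origin at the underside.
- spoon: teaspoon lying flat, 150 mm long. Not part of the job. Origin at the underside.
- saucer: white saucer, 120 mm across, 14 mm tall. Not part of the job. Origin at the underside.
- orange_half: half an orange, cut face down, 74 mm across, 36 mm tall. Not part of the job. Origin at the underside.

How it is judged (in metres and radians):
On the way, in this order (a step that is already met when the one before it is completed fails the run):
1. the mug stands under the spout (horizontal distance between mug and spout_tip below 0.026 m and angle between mug's own z axis and vertical below 0.15 rad and height (world z) of mug below 0.008 m and linear speed of mug below 0.02 m/s), for 0.2 s.
2. the cone's splines have meshed and it has slid home on the shaft (z of cone in the frame of seat between -0.004 and 0.003 m and horizontal distance between cone and seat below 0.004 m and angle between cone's own z axis and vertical below 0.1 rad), for 0.2 s.
At the end, for the whole second after the job is handed in: Mug upright on the counter, axis within 26 mm of the spout's tip; cone home (underside within 3 mm of the shoulder, axis within 4 mm, upright within 0.1 rad), shaft held down by over 4 of its 6 mm, fingers touching the cone with over 3 N, cone still (all of step 2 and horizontal distance between mug and spout_tip below 0.026 m and angle between mug's own z axis and vertical below 0.15 rad and height (world z) of mug below 0.008 m and value of joint press above 0.004 m and contact force between the fingers and cone above 3 N and linear speed of cone below 0.02 m/s); the arm keeps its last pose, push and grip.
It fails at once if the mug is lifted off the counter or tipped over (height (world z) of mug above 0.015 m or angle between mug's own z axis and vertical above 0.4 rad).
It fails at once if another thing on the counter is pushed away from its place (more than 30 mm) (distance of any of espresso_cup, honey_jar, shaker, spoon, saucer, orange_half from where it was at the start of the episode above 0.03 m).
It also fails if it takes over 72 s, if anything falls off the work surface, if the arm or the gripper's body presses on something with over 40 N, if the wrist force passes 120 N, or if a joint passes its speed limit or range.

## Working session

There is one attempt and no reset: what is moved stays moved. The work goes in short steps, Python scripts to look and compute and a shell command to move; the robot and the scene stay as the last step left them, time stands still between calls to the robot, and variables do not carry over. Pictures are saved under pics/ and viewed, and the job is handed in when it is done.

```bash
ls; mkdir -p pics; python3 - <<'E'
from bench import bot, imaging
import cv2
s=bot.get_state();print({k:s[k] for k in s}); print(bot.nose_length)
for n in ["side","top","wrist"]:
    c=imaging.capture(n); cv2.imwrite(f"pics/{n}0.png",c["image"][:,:,::-1])
    print(n,{k:c[k] for k in c if k!="image"})
E
```

```text
pics
{'time': 0.0, 'joint_pos': array([-1.23260172,  0.43520564,  0.02496729,  1.5741299 , -0.01161882,
        1.13402162, -0.07511068]), 'dq': array([ 0.00082127,  0.00212914, -0.00036151, -0.00177138, -0.00143219,
       -0.00335   ,  0.00104552]), 'joint_efforts': array([ 1.98145462e-04, -6.67833924e+01,  9.85514224e-01, -3.14460683e+01,
       -6.03449321e-02,  4.27435257e-02,  1.52960279e-04]), 'eef_pos': array([266.48282776, 564.76545332, 236.94299341]), 'tcp_rot': array([-6.86884463e-01, -3.06534609e+00,  2.51790345e-03]), 'force': array([-0.34302742, -0.84545442, -0.28588186]), 'torque': array([-0.07730862, -0.02967964,  0.03373677]), 'width': 91.65840553809132}
11.0
side {'fx': 474.07500296459966, 'fy': 474.07500296459966, 'cx': 260.3050449123488, 'cy': 198.52613995930744, 'dist_coeffs': array([-0.05486325,  0.        ,  0.        ,  0.        ,  0.        ]), 'origin': array([ 205.37513084, -871.81649432,  897.64437621]), 'rotation': array([-2.20959292,  0.49858776, -0.21072102])}
top {'fx': 351.13968802201896, 'fy': 351.13968802201896, 'cx': 257.2252573336731, 'cy': 194.41268765447438, 'dist_coeffs': array([-0.01640887,  0.        ,  0.        ,  0.        ,  0.        ]), 'origin': array([ 462.05678653,  -16.01121386, 1196.27592551]), 'rotation': array([-2.13161283,  2.19311784, -0.10986632])}
wrist {'fx': 320.35763395925744, 'fy': 320.35763395925744, 'cx': 259.4151903259345, 'cy': 192.00475910883426, 'dist_coeffs': array([0.02327765, 0.        , 0.        , 0.        , 0.        ]), 'origin': array([207.35931476, 593.19400408, 383.18831126]), 'rotation': array([2.46737703, 1.56350588, 0.1983135 ])}
```

View pics/side0.png

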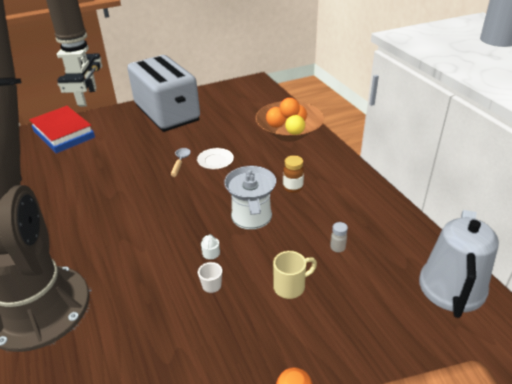

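View pics/top0.png

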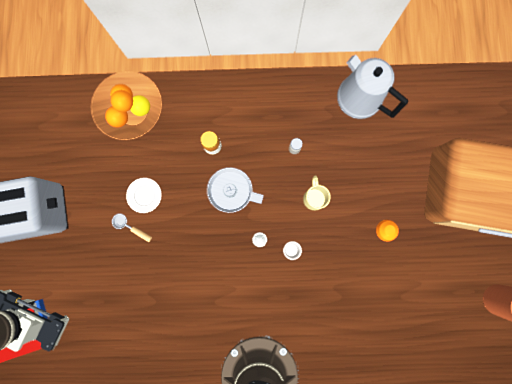

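View pics/wrist0.png

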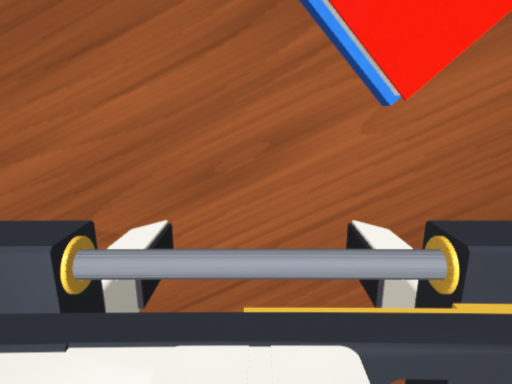

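The top view shows the juicer at (230,190) with the spout at (262,198), the mug at (317,197) with its handle pointing away from the robot, the cone at (260,240) and the cup at (292,250). I'll zoom in to measure.

```bash
cat > h.py <<'E'
import numpy as np, cv2
from bench import bot, imaging
def ray(c,u,v):
    K=np.array([[c["fx"],0,c["cx"]],[0,c["fy"],c["cy"]],[0,0,1]])
    p=cv2.undistortPoints(np.array([[[u,v]]],float),K,c["dist_coeffs"])[0,0]
    d=cv2.Rodrigues(c["rotation"])[0]@np.array([p[0],p[1],1]); return c["origin"],d/np.linalg.norm(d)
def onz(c,u,v,z):
    o,d=ray(c,u,v); return o+d*(z-o[2])/d[2]
def tri(r1,r2):
    (a,d),(b,e)=r1,r2
    t=np.linalg.lstsq(np.stack([d,-e],1),b-a,rcond=None)[0]
    p,q=a+t[0]*d,b+t[1]*e; return (p+q)/2,np.linalg.norm(p-q)
def proj(c,P):
    K=np.array([[c["fx"],0,c["cx"]],[0,c["fy"],c["cy"]],[0,0,1]])
    R=cv2.Rodrigues(c["rotation"])[0]
    return cv2.projectPoints(np.array(P,float).reshape(-1,1,3),cv2.Rodrigues(R.T)[0],-R.T@c["origin"],K,c["dist_coeffs"])[0][:,0]
def crop(c,x0,y0,x1,y1,k,name):
    i=cv2.resize(c["image"][y0:y1,x0:x1],None,fx=k,fy=k,interpolation=cv2.INTER_CUBIC)[:,:,::-1]
    cv2.imwrite("pics/"+name,i)
E
python3 - <<'E'
from h import *
c=imaging.capture("top"); crop(c,195,130,345,265,5,"t1.png")
c=imaging.capture("side"); crop(c,190,150,350,300,4,"s1.png")
E
```

```text
(no output)
```

View pics/t1.png

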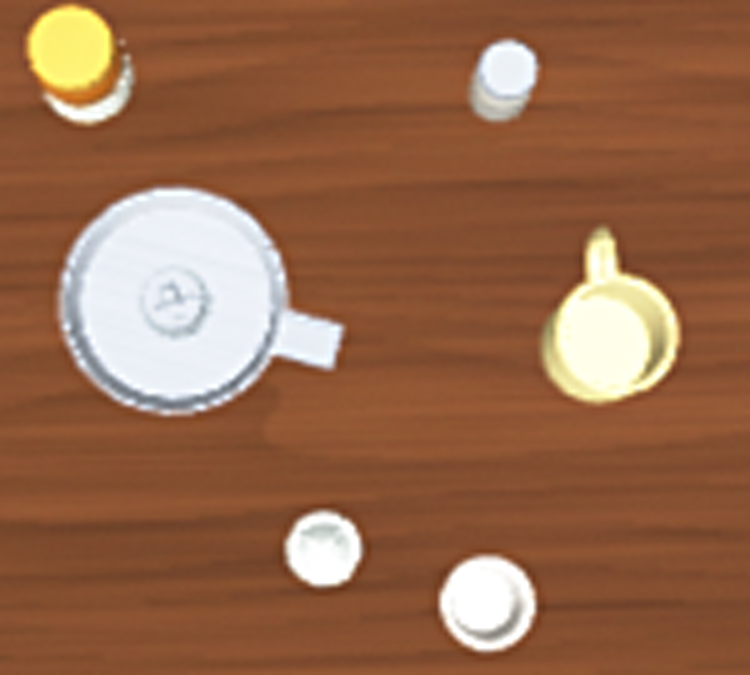

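View pics/s1.png

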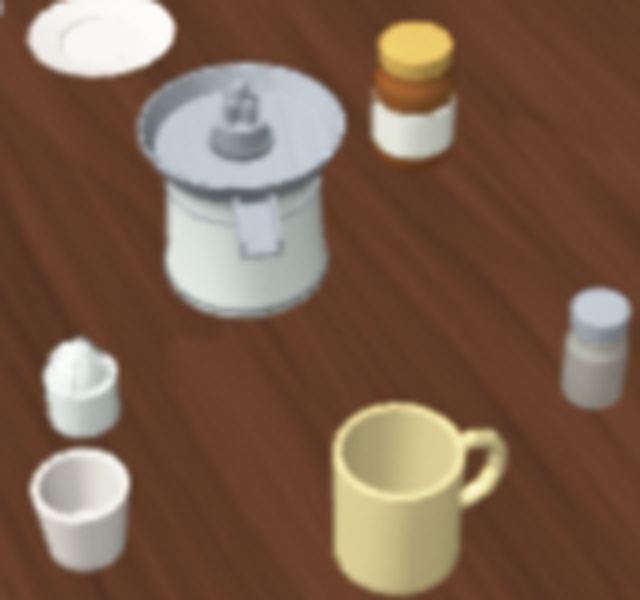

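```bash
python3 - <<'E'
from h import *
t=imaging.capture("top");s=imaging.capture("side")
T=lambda X,Y:(( X+.5)/5-.5+195,(Y+.5)/5-.5+130)
S=lambda X,Y:(( X+.5)/4-.5+190,(Y+.5)/4-.5+150)
for n,a,b,z in [("mugrim",(617,336),(399,452),85),("cone rim",(323,549),(81,380),36),("cup rim",(488,604),(81,491),52),("shoulder",(176,302),(241,130),132),("bowlrim",(173,300),(242,128),126),("spout end mid",(338,346),(261,247),98),("jar lid",(71,48),(416,42),100),("shaker",(508,70),(600,308),75)]:
    p,e=tri(ray(t,*T(*a)),ray(s,*S(*b)))
    print(n,p.round(1),"gap",e.round(1),"top@z",onz(t,*T(*a),z)[:2].round(1),"side@z",onz(s,*S(*b),z)[:2].round(1))
# rim size check
print(onz(t,*T(556,336),85)[1]-onz(t,*T(680,336),85)[1])
E
```

```text
mugrim [ 571.6 -204.3   81.3] gap 3.2 top@z [ 569.7 -203.1] side@z [ 571.5 -207.7]
cone rim [440.5 -12.6  26.1] gap 2.0 top@z [439.7 -12.3] side@z [438.8 -22.6]
cup rim [ 402.7 -118.7   43.9] gap 2.6 top@z [ 401.9 -117.6] side@z [ 402.  -126.2]
shoulder [596.3  73.7 119. ] gap 1.9 top@z [593.8  72.9] side@z [590.7  57.7]
bowlrim [597.7  75.5 119. ] gap 2.1 top@z [595.8  75.2] side@z [595.2  66.7]
spout end mid [566.7 -25.5 102.7] gap 0.0 top@z [567.2 -25.5] side@z [568.9 -20.5]
jar lid [765.4 139.4  98.2] gap 3.0 top@z [763.5 139.7] side@z [765.7 137. ]
shaker [ 749.  -142.8   72.2] gap 2.7 top@z [ 747.  -141.9] side@z [ 748.6 -145.4]
78.75363157381514
```

```bash
cat >> h.py <<'E'
from scipy.spatial.transform import Rotation as Ro
def to(P,xd=None,zd=None):
    """tool-frame shift (m, in current axes) and rotvec deg to reach TCP P (mm), tool x dir, z dir"""
    s=bot.get_state(); R=Ro.from_rotvec(s["tcp_rot"]).as_matrix()
    print("t",round(s["time"],2),"tcp",s["eef_pos"].round(1),"F",s["force"].round(1),"T",s["torque"].round(2),"w",round(s["width"],1)); print("axes x,y,z",R.T.round(3).tolist(),"q",s["joint_pos"].round(2))
    if P is not None: print("shift m", (R.T@(np.array(P)-s["eef_pos"])/1000).round(4))
    if xd is not None:
        z=np.array(zd,float);z/=np.linalg.norm(z);x=np.array(xd,float);x-=z*(x@z);x/=np.linalg.norm(x)
        T=np.stack([x,np.cross(z,x),z],1)
        print("turn deg",np.degrees(Ro.from_matrix(R.T@T).as_rotvec()).round(2))
E
python3 - <<'E'
from h import *
to([571,-300,237],[0,1,0],[0,0,-1]); to(None,[0,-1,0],[0,0,-1])
E
```

```text
t 0.35 tcp [266.7 565.2 237.6] F [0.1 0.  0.2] T [ 0.01  0.05 -0.03] w 92.2
axes x,y,z [[-0.904, 0.427, -0.0], [0.427, 0.904, -0.0], [-0.0, -0.0, -1.0]] q [-1.23  0.43  0.02  1.57 -0.01  1.13 -0.08]
shift m [-0.6444 -0.6525  0.0008]
turn deg [-1.000e-02  1.000e-02  6.474e+01]
t 0.35 tcp [266.7 565.2 237.6] F [0.1 0.  0.2] T [ 0.01  0.05 -0.03] w 92.2
axes x,y,z [[-0.904, 0.427, -0.0], [0.427, 0.904, -0.0], [-0.0, -0.0, -1.0]] q [-1.23  0.43  0.02  1.57 -0.01  1.13 -0.08]
turn deg [-1.0000e-02 -2.0000e-02 -1.1526e+02]
```

```bash
python3 -m creep '[-1,-0.0322,-0.0326,0,0,0,0,-1,-0.0322,-0.0326,0,0,0,0,-1,-0.0322,-0.0326,0,0,0,0,-1,-0.0322,-0.0326,0,0,0,0,-1,-0.0322,-0.0326,0,0,0,0,-1,-0.0322,-0.0326,0,0,0,0,-1,-0.0322,-0.0326,0,0,0,0,-1,-0.0322,-0.0326,0,0,0,0,-1,-0.0322,-0.0326,0,0,0,0,-1,-0.0322,-0.0326,0,0,0,0,-1,-0.0322,-0.0326,0,0,0,0,-1,-0.0322,-0.0326,0,0,0,0,-1,-0.0322,-0.0326,0,0,0,0,-1,-0.0322,-0.0326,0,0,0,0,-1,-0.0322,-0.0326,0,0,0,0,-1,-0.0322,-0.0326,0,0,0,0,-1,-0.0322,-0.0326,0,0,0,0,-1,-0.0322,-0.0326,0,0,0,0,-1,-0.0322,-0.0326,0,0,0,0,-1,-0.0322,-0.0326,0,0,0,0]'
python3 - <<'E'
from h import *
a=np.radians(25)
to([571,-310,200],[0,np.cos(a),np.sin(a)],[0,np.sin(a),-np.cos(a)])
E
```

```text
time: 2.85
eef_pos: [571.4, -300.4, 237.7]
tcp_rot: [0.686, 3.066, 0.0]
force: [0.7, -0.3, 0.3]
width: 91.8
t 2.85 tcp [ 571.4 -300.4  237.7] F [ 0.7 -0.3  0.3] T [-0.07 -0.05  0.03] w 91.8
axes x,y,z [[-0.905, 0.426, -0.0], [0.426, 0.905, 0.0], [0.0, 0.0, -1.0]] q [ 0.09  0.49  0.47  1.55 -0.24  1.16  1.74]
shift m [-0.0037 -0.0088  0.0377]
turn deg [-14.1   22.26  63.7 ]
```

```bash
python3 -m creep '[0,0,0,0,-2.014,3.18,9.1,0,0,0,0,-2.014,3.18,9.1,0,0,0,0,-2.014,3.18,9.1,0,0,0,0,-2.014,3.18,9.1,0,0,0,0,-2.014,3.18,9.1,0,0,0,0,-2.014,3.18,9.1,0,0,0,0,-2.014,3.18,9.1,0,0,0,0,0,0,0]' 20
python3 - <<'E'
from h import *
a=np.radians(25)
to([571,-300,26],[0,np.cos(a),np.sin(a)],[0,np.sin(a),-np.cos(a)])
c=imaging.capture("wrist"); cv2.imwrite("pics/w1.png",c["image"][:,:,::-1])
E
```

```text
time: 3.85
eef_pos: [569.9, -300.5, 237.0]
tcp_rot: [-1.983, -1.977, -0.437]
force: [-0.5, 0.4, 0.1]
width: 46.3
t 3.85 tcp [ 569.9 -300.5  237. ] F [-0.5  0.4  0.1] T [-0.58  0.02  0.01] w 46.3
axes x,y,z [[0.003, 0.907, 0.422], [1.0, -0.002, -0.002], [-0.001, 0.422, -0.907]] q [ 0.25  0.69  0.63  1.36 -0.67  1.57  0.95]
shift m [-0.0886  0.0014  0.1915]
turn deg [-0.03  0.04 -0.15]
```

View pics/w1.png

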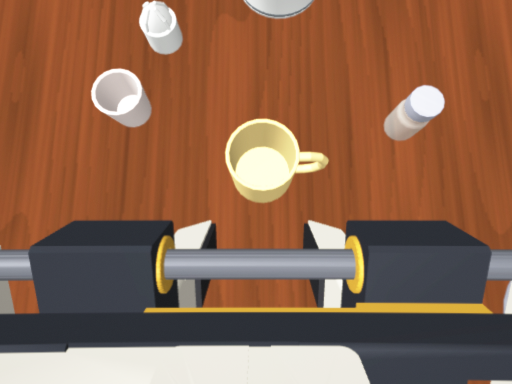

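The mug rim at (262,155) lies centred between the fingers (about 205 and 318), and the handle points right, away from the robot. I'll descend behind it.

```bash
python3 -m creep '[0,-0.0148,0.0002,0.0319,0,0,0,0,-0.0148,0.0002,0.0319,0,0,0,0,-0.0148,0.0002,0.0319,0,0,0,0,-0.0148,0.0002,0.0319,0,0,0,0,-0.0148,0.0002,0.0319,0,0,0,0,-0.0148,0.0002,0.0319,0,0,0,0,0,0,0,0,0,0]'
python3 - <<'E'
from h import *
to([569,-110,26])
c=imaging.capture("side"); crop(c,190,100,390,300,3,"s2.png")
E
```

```text
time: 4.78
eef_pos: [571.4, -296.7, 24.7]
tcp_rot: [-1.974, -1.981, -0.437]
force: [-0.7, -0.5, 0.1]
width: 45.8
t 4.78 tcp [ 571.4 -296.7   24.7] F [-0.7 -0.5  0.1] T [-0.59  0.01 -0.05] w 45.8
axes x,y,z [[-0.003, 0.905, 0.424], [1.0, 0.004, -0.003], [-0.004, 0.424, -0.905]] q [ 0.29  0.9   0.54  1.52 -0.78  1.26  1.13]
shift m [ 0.1696 -0.0017  0.0781]
```

View pics/s2.png

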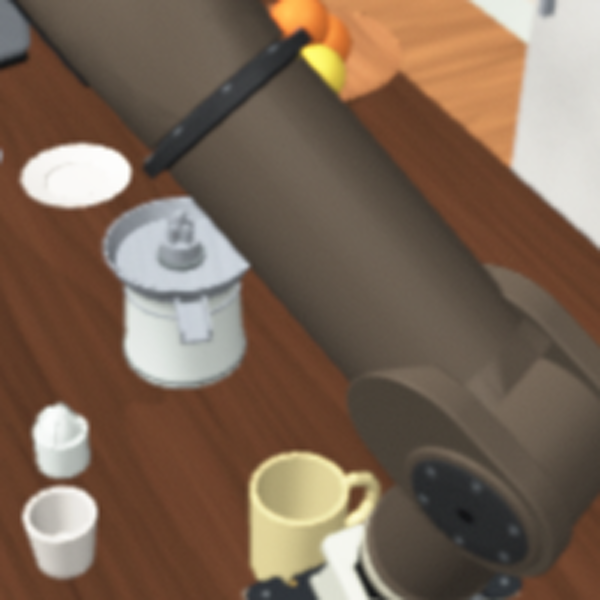

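```bash
python3 -m creep '[0,0.00905,-0.0001,0.0042,0,0,0,0,0.00905,-0.0001,0.0042,0,0,0,0,0.00905,-0.0001,0.0042,0,0,0,0,0.00905,-0.0001,0.0042,0,0,0,0,0.00905,-0.0001,0.0042,0,0,0,0,0.00905,-0.0001,0.0042,0,0,0,0,0.00905,-0.0001,0.0042,0,0,0,0,0.00905,-0.0001,0.0042,0,0,0,0,0.00905,-0.0001,0.0042,0,0,0,0,0.00905,-0.0001,0.0042,0,0,0,0,0.00905,-0.0001,0.0042,0,0,0,0,0.00905,-0.0001,0.0042,0,0,0,0,0.00905,-0.0001,0.0042,0,0,0,0,0.00905,-0.0001,0.0042,0,0,0,0,0.00905,-0.0001,0.0042,0,0,0,0,0.00905,-0.0001,0.0042,0,0,0,0,0.00905,-0.0001,0.0042,0,0,0,0,0,0,0,0,0,0]'
python3 - <<'E'
from h import *
to([569,-69,26])
c=imaging.capture("side"); crop(c,190,100,390,300,3,"s3.png")
c=imaging.capture("wrist"); cv2.imwrite("pics/w3.png",c["image"][:,:,::-1])
E
```

```text
time: 7.08
eef_pos: [570.4, -127.5, 27.1]
tcp_rot: [-1.978, -1.98, -0.439]
force: [0.5, 0.3, -0.0]
width: 45.9
t 7.08 tcp [ 570.4 -127.5   27.1] F [ 0.5  0.3 -0. ] T [-0.58  0.04 -0.01] w 45.9
axes x,y,z [[-0.001, 0.906, 0.424], [1.0, 0.001, -0.001], [-0.001, 0.424, -0.906]] q [ 0.05  0.78  0.5   1.78 -0.86  1.08  1.05]
shift m [ 0.0526 -0.0013  0.0258]
```

View pics/s3.png

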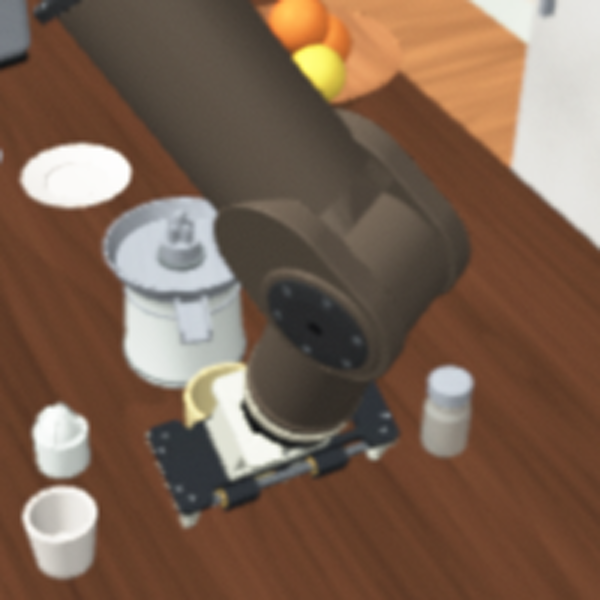

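View pics/w3.png

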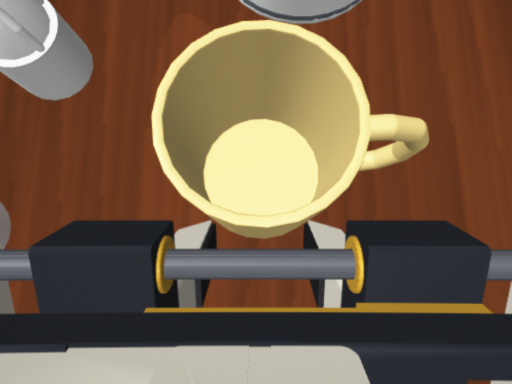

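```bash
python3 - <<'E'
from h import *
c=imaging.capture("wrist")
for p in [(261,20),(261,236),(152,128),(369,128),(262,133)]: print(onz(c,*p,85).round(1))
im=c["image"].astype(int); m=((im[:,:,0]>150)&(im[:,:,0]-im[:,:,2]>50)&(im[:,:,1]>130)).astype(np.uint8)
cv2.imwrite("pics/m.png",m*255)
E
```

```text
[572.5 -48.4  85. ]
[ 572.4 -125.7   85. ]
[535.6 -89.4  85. ]
[608.9 -89.5  85. ]
[572.8 -91.2  85. ]
```

```bash
python3 -m creep '[0,0.0080,-0.0006,0.0038,0,0,0,0,0.0080,-0.0006,0.0038,0,0,0,0,0.0080,-0.0006,0.0038,0,0,0,0,0.0080,-0.0006,0.0038,0,0,0,0,0.0080,-0.0006,0.0038,0,0,0,0,0.0080,-0.0006,0.0038,0,0,0,0,0.0080,-0.0006,0.0038,0,0,0,0,0,0,0,0,0,0,0,0,0,0,0,0,0]'
python3 - <<'E'
from h import *
to([569,-69,26])
c=imaging.capture("wrist"); cv2.imwrite("pics/w4.png",c["image"][:,:,::-1])
E
```

```text
time: 8.35
eef_pos: [566.0, -66.7, 26.4]
tcp_rot: [-1.979, -1.979, -0.439]
force: [0.1, 0.6, 0.3]
width: 45.9
t 8.35 tcp [566.  -66.7  26.4] F [0.1 0.6 0.3] T [-0.57  0.02  0.  ] w 45.9
axes x,y,z [[0.0, 0.906, 0.423], [1.0, 0.0, -0.001], [-0.001, 0.423, -0.906]] q [-0.04  0.74  0.48  1.86 -0.9   1.01  1.01]
shift m [-0.0023  0.003  -0.0006]
```

View pics/w4.png

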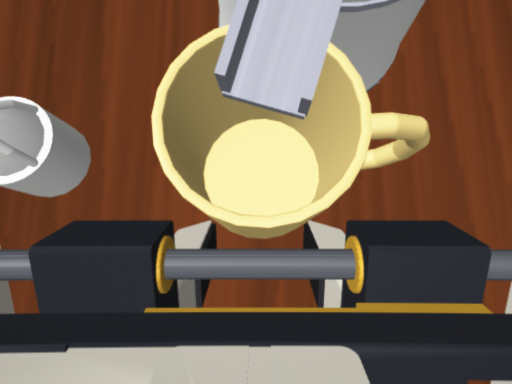

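The spout's end edge runs (222,92)–(303,115), over the mug rim (152–369). I'll check both positions.

```bash
python3 - <<'E'
from h import *
c=imaging.capture("wrist")
for z in (98,102): print("spout",onz(c,263,104,z).round(1))
print("mug",((onz(c,152,128,85)+onz(c,370,128,85))/2).round(1),((onz(c,261,20,85)+onz(c,261,236,85))/2).round(1))
a=0
to([566,-160,60],[0,1,0],[0,0,-1])
E
```

```text
spout [568.6 -25.4  98. ]
spout [568.6 -27.4 102. ]
mug [568.1 -27.8  85. ] [568.1 -25.5  85. ]
t 8.45 tcp [566.  -67.1  26.4] F [ 0.4 -0.3  0.2] T [-0.63  0.06 -0.03] w 46.0
axes x,y,z [[0.001, 0.906, 0.423], [1.0, -0.0, -0.001], [-0.001, 0.423, -0.906]] q [-0.04  0.74  0.48  1.86 -0.9   1.01  1.01]
shift m [-0.07   -0.     -0.0697]
turn deg [ -0.04 -25.01  -0.03]
```

```bash
python3 -m creep '[0,-0.0181,0,-0.0085,0,0,0,0,-0.0181,0,-0.0085,0,0,0,0,-0.0181,0,-0.0085,0,0,0,0,-0.0181,0,-0.0085,0,0,0,0,0.0226,0,-0.0484,0,0,0,0,0.0226,0,-0.0484,0,0,0,0,0.0226,0,-0.0484,0,0,0,0,0.0226,0,-0.0484,0,0,0,-1,0,0,0,0,-8.34,0,-1,0,0,0,0,-8.34,0,-1,0,0,0,0,-8.34,0,-1,0,0,0,0,0,0]'
python3 - <<'E'
from h import *
c=imaging.capture("wrist"); cv2.imwrite("pics/w5.png",c["image"][:,:,::-1])
s=bot.get_state();R=Ro.from_rotvec(s["tcp_rot"]).as_matrix()
print("cam in tool",R.T@(c["origin"]-s["eef_pos"]),"\n",R.T@cv2.Rodrigues(c["rotation"])[0])
to([440,-90,240],[0,1,0],[0,0,-1])
E
```

```text
time: 9.95
eef_pos: [567.1, -143.5, 240.4]
tcp_rot: [-2.214, -2.228, 0.0]
force: [-0.2, 0.5, -0.2]
width: 81.6
cam in tool [  68.97116945    1.87549763 -146.05359237] 
 [[ 3.22100992e-03 -9.68074429e-01 -2.50642226e-01]
 [ 9.99994776e-01  3.05087917e-03  1.06731810e-03]
 [-2.68564215e-04 -2.50644355e-01  9.68079199e-01]]
t 10.0 tcp [ 566.4 -145.7  240.5] F [ 0.8 -0.1 -0.7] T [-0.11  0.05 -0.01] w 85.3
axes x,y,z [[-0.002, 1.0, 0.001], [1.0, 0.002, -0.001], [-0.001, 0.001, -1.0]] q [-0.38  0.44  0.77  1.71 -0.33  1.13  0.5 ]
shift m [ 0.056  -0.1263  0.0007]
turn deg [-0.05 -0.07  0.14]
```

View pics/w5.png

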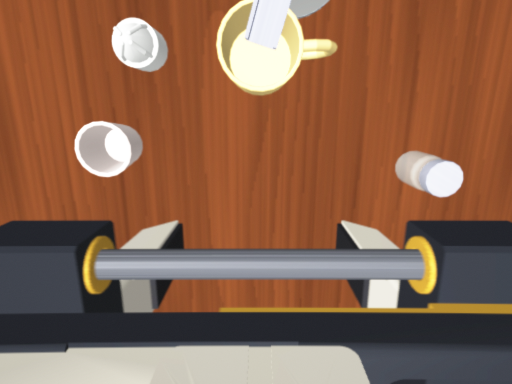

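```bash
python3 -m creep '[-1,0.0375,0.007,0,0,0,0,-1,0.0375,0.007,0,0,0,0,-1,0.0375,0.007,0,0,0,0,-1,0.0375,0.007,0,0,0,0,-1,0,0,0,0,0,0,-1,0,0,0,0,0,0]'
cat > cap.py <<'E'
import sys,pickle
from h import *
n=sys.argv[1]
c=imaging.capture("wrist"); pickle.dump(c,open(n+".pkl","wb")); cv2.imwrite(f"pics/{n}.png",cv2.resize(c["image"],None,fx=1.5,fy=1.5,interpolation=cv2.INTER_CUBIC)[:350,:,::-1])
to(None)
E
python3 cap.py a1
python3 -m creep '[-1,0,-0.035,-0.02,0,0,0,-1,0,-0.035,-0.02,0,0,0,-1,0,0,0,0,0,0,-1,0,0,0,0,0,0]'
python3 cap.py a2
```

```text
time: 10.75
eef_pos: [594.2, 0.1, 240.4]
tcp_rot: [-2.226, -2.217, 0.002]
force: [-0.4, -0.8, 0.9]
width: 91.6
t 10.8 tcp [ 5.942e+02 -1.000e-01  2.405e+02] F [0.1 0.3 0.2] T [-0.07  0.02 -0.01] w 91.6
axes x,y,z [[0.005, 1.0, -0.001], [1.0, -0.005, -0.001], [-0.001, -0.001, -1.0]] q [-0.61  0.45  0.76  1.69 -0.34  1.14  0.24]
time: 11.3
eef_pos: [524.7, 2.1, 280.5]
tcp_rot: [2.224, 2.219, 0.001]
force: [0.6, 0.4, -0.1]
width: 91.7
t 11.35 tcp [524.8   2.3 280.1] F [-0.4 -0.2  0.4] T [-0.06  0.07  0.02] w 91.7
axes x,y,z [[0.002, 1.0, -0.001], [1.0, -0.002, -0.0], [-0.0, -0.001, -1.0]] q [-0.74  0.28  0.81  1.8  -0.22  1.16  0.14]
```

View pics/a1.png

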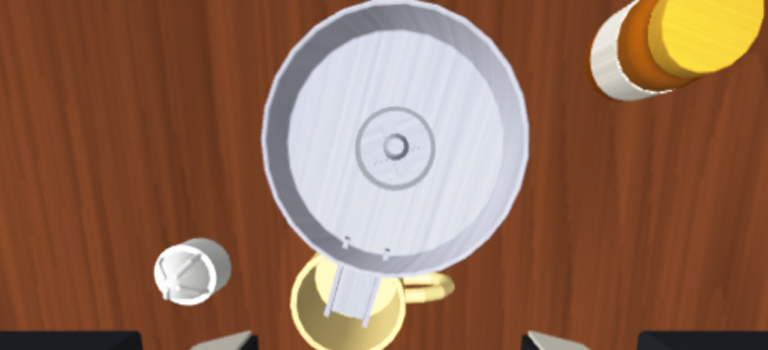

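View pics/a2.png

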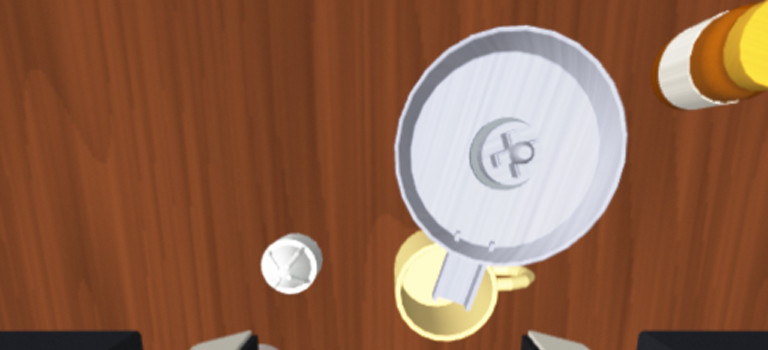

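Both views show the shaft: the pin is at (396,147) in a1 and about (522,152) in a2. The cone is at about (188,275) in a1 and (289,266) in a2. I'll enlarge them.

```bash
python3 - <<'E'
from h import *
import pickle
c=pickle.load(open("a1.pkl","rb"));d=pickle.load(open("a2.pkl","rb"))
f=lambda c,x,y,w,h,k:cv2.resize(c["image"][y:y+h,x:x+w],None,fx=k,fy=k,interpolation=cv2.INTER_CUBIC)[:,:,::-1]
def st(i):
    g=i.astype(float); return np.clip((g-90)*1.6,0,255).astype(np.uint8)
A=f(c,230,65,64,60,6);B=f(d,305,70,64,60,6)
C=f(c,95,150,64,60,6);D=f(d,165,150,64,60,6)
cv2.imwrite("pics/z1.png",np.vstack([np.hstack([A,B])])); 
cv2.imwrite("pics/z2.png",np.hstack([st(C),st(D)]))
E
```

```text
(no output)
```

View pics/z1.png

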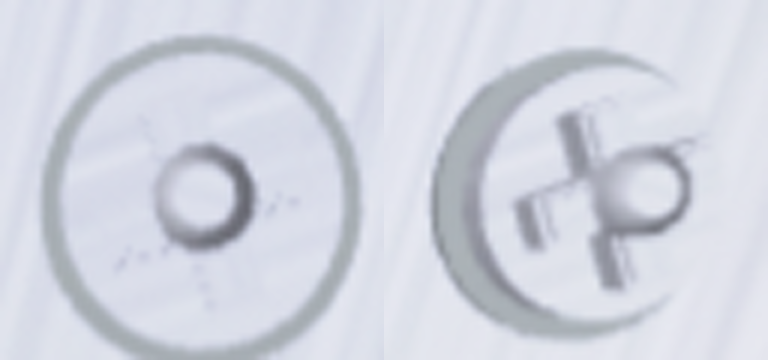

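View pics/z2.png

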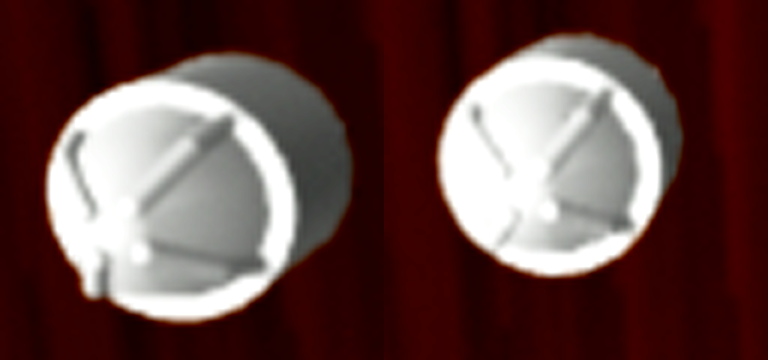

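```bash
python3 - <<'E'
from h import *
import pickle
c=pickle.load(open("a1.pkl","rb"));d=pickle.load(open("a2.pkl","rb"))
def f(c,x,y,w,h,k):
    g=cv2.cvtColor(c["image"][y:y+h,x:x+w],cv2.COLOR_RGB2GRAY); g=cv2.createCLAHE(3,(2,2)).apply(g)
    return cv2.resize(g,None,fx=k,fy=k,interpolation=cv2.INTER_CUBIC)
cv2.imwrite("pics/z3.png",np.hstack([f(c,240,75,40,46,10),f(d,320,78,40,46,10)]))
E
```

```text
(no output)
```

View pics/z3.png

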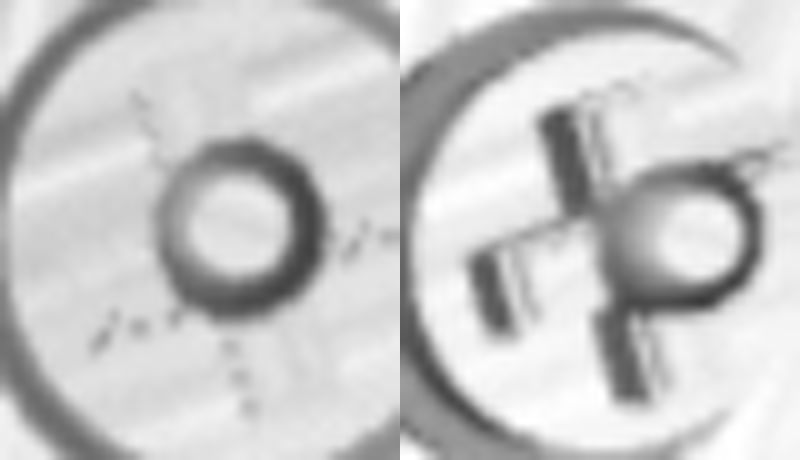

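```bash
python3 - <<'E'
from h import *
import pickle
c=pickle.load(open("a1.pkl","rb"));d=pickle.load(open("a2.pkl","rb"))
L=lambda X,Y:((X+.5)/10-.5+240,(Y+.5)/10-.5+75)
Rr=lambda X,Y:((X-400+.5)/10-.5+320,(Y+.5)/10-.5+78)
p=lambda X,Y,z:onz(d,*Rr(X,Y),z)[:2]
def ang(a,b): v=b-a; return np.degrees(np.arctan2(v[1],v[0])).round(1)%90
U1,U2,l1,l2=p(543,112,132),p(573,212,132),p(597,315,132),p(624,402,132)
print(ang(U2,U1),ang(l2,l1),ang(l2,U1)); print("left top edge",ang(p(470,258,132),p(585,212,132)),"end",ang(p(497,337,132),p(470,260,132)))
# pin
P,e=tri(ray(c,*L(240,228)),ray(d,*Rr(697,238)));print("pin top",P.round(1),e.round(1))
# shoulder circle (inner circle) from a1: 
print("shoulder a1 L/R",)
Z=lambda X,Y:((X+.5)/6-.5+230,(Y+.5)/6-.5+65)
q=[onz(c,*Z(*t),132)[:2] for t in [(60,198),(344,198),(201,52),(201,345)]]
print(np.round(q,1), ((q[0]+q[1])/2).round(1),((q[2]+q[3])/2).round(1), np.linalg.norm(q[0]-q[1]),np.linalg.norm(q[2]-q[3]))
q2=[p(*t,132).round(1) for t in [(410,240)]]; print(q2)
# left tooth end mid at base ->13mm from axis
# a1 faint: 
g=lambda X,Y,z:onz(c,*L(X,Y),z)[:2]
print("a1",ang(g(100,345,132),g(180,318,132)),ang(g(250,412,132),g(137,95,132)), ang(g(250,412,140),g(228,345,140)),ang(g(165,165,140),g(137,95,140)))
# cone: z2 A crop of c (95,150), B crop of d (165,150) offset384
C=lambda X,Y:((X+.5)/6-.5+95,(Y+.5)/6-.5+150); D=lambda X,Y:((X-384+.5)/6-.5+165,(Y+.5)/6-.5+150)
P,e=tri(ray(c,*C(172,201)),ray(d,*D(550,167)));print("cone rim",P.round(1),e.round(1))
for f,cc,pts in [(C,c,[(48,200),(297,200),(172,80),(172,322)]),(D,d,[(438,167),(662,167),(550,58),(550,276)])]:
    q=np.array([onz(cc,*f(*t),36)[:2] for t in pts]);print(q.round(1).tolist(),[(q[0,0]+q[1,0])/2,(q[2,1]+q[3,1])/2])
# rib feet at z36
for f,cc,ribs in [(C,c,[(232,122),(262,265),(75,140),(92,290)]),(D,d,[(605,98),(628,222),(477,112),(502,245)])]:
    q=[onz(cc,*f(*t),36)[:2] for t in ribs]; print(np.round(q,1).tolist(), ang(q[3],q[0]),ang(q[2],q[1]))
E
```

```text
20.5 20.900000000000006 19.299999999999997
left top edge 21.2 end 22.599999999999994
pin top [598.7  74.6 157.5] 0.1
shoulder a1 L/R
[[580.8  75.3]
 [616.8  75.1]
 [598.7  92.6]
 [598.6  57. ]] [598.8  75.2] [598.7  74.8] 36.01267197872755 35.5397720891496
[array([580.4,  75.2])]
a1 17.7 20.099999999999994 18.599999999999994 22.400000000000006
cone rim [442.2 -13.4  33.7] 0.1
[[420.3, -12.6], [466.3, -12.7], [445.7, 9.9], [440.6, -36.3]] [np.float64(443.32968601471725), np.float64(-13.21060424677193)]
[[419.5, -12.9], [465.8, -13.0], [443.9, 9.7], [441.4, -36.4]] [np.float64(442.6835387748845), np.float64(-13.32920934919984)]
[[455.8, 2.1], [458.6, -25.2], [426.7, -1.2], [426.3, -30.0]] 47.4 53.0
[[454.7, 1.4], [458.3, -24.7], [428.3, -1.4], [431.7, -29.6]] 53.5 52.1
```

```bash
python3 -m creep '[-1,0,0,0,0,0,-10,-1,0,0,0,0,0,-10,-1,0,0,0,0,0,-10,-1,0,0,0,0,0,-10,-1,0,0,0,0,0,-10,-1,0,0,0,0,0,-10,-1,0,0,0,0,0,-10,-1,0,0,0,0,0,-10,-1,0,0,0,0,0,-10,-1,0,0,0,0,0,0]'
python3 - <<'E'
from h import *
to([442.9,-13.3,120],[-1,0,0],[0,0,-1])
E
```

```text
time: 12.6
eef_pos: [524.7, 2.5, 279.6]
tcp_rot: [-0.004, -3.14, 0.001]
force: [-0.5, -0.3, 0.1]
width: 91.8
t 12.6 tcp [524.7   2.5 279.6] F [-0.5 -0.3  0.1] T [ 0.02 -0.02 -0.01] w 91.8
axes x,y,z [[-1.0, 0.002, 0.001], [0.002, 1.0, -0.001], [-0.001, -0.001, -1.0]] q [-0.5   0.24  0.5   1.78 -0.13  1.15  1.6 ]
shift m [ 0.0816 -0.0158  0.1598]
turn deg [-0.05 -0.08 -0.14]
```

```bash
python3 -m creep '[-1,0.012,-0.008,0.045,0,0,0,-1,0.012,-0.008,0.045,0,0,0,-1,0,0,0,0,0,0,-1,0,0,0,0,0,0]'
python3 cap.py b1
python3 - <<'E'
from h import *
import pickle
c=pickle.load(open("b1.pkl","rb"));p=proj(c,[442.9,-13.3,36])[0];print(p)
x,y=int(p[0])-40,max(0,int(p[1])-40)
g=c["image"][y:y+80,x:x+80];g=np.clip((g.astype(float)-110)*1.8,0,255).astype(np.uint8)
cv2.imwrite("pics/z4.png",cv2.resize(g,None,fx=7,fy=7,interpolation=cv2.INTER_CUBIC)[:,:,::-1]);print(x,y)
E
```

```text
time: 13.1
eef_pos: [501.8, -12.9, 191.6]
tcp_rot: [0.004, 3.14, -0.001]
force: [1.6, 0.1, -0.0]
width: 91.9
t 13.15 tcp [502.3 -12.8 192.1] F [ 0.5 -1.2  0.1] T [ 0.05  0.03 -0.06] w 91.9
axes x,y,z [[-1.0, 0.002, -0.003], [0.002, 1.0, -0.0], [0.003, -0.0, -1.0]] q [-0.46  0.29  0.48  1.96 -0.17  0.93  1.67]
[259.12809308 116.31424363]
219 76
```

View pics/z4.png

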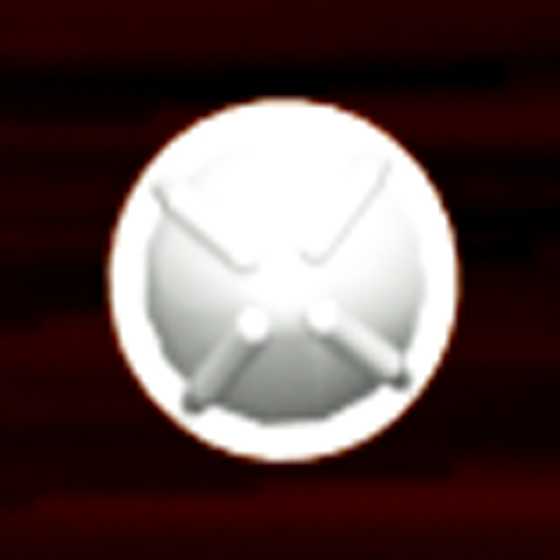

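```bash
python3 - <<'E'
from h import *
import pickle
c=pickle.load(open("b1.pkl","rb"))
f=lambda X,Y:onz(c,(X+.5)/7-.5+219,(Y+.5)/7-.5+76,36)[:2]
q=np.array([f(108,280),f(460,280),f(284,98),f(284,462)]);cen=np.array([(q[2,0]+q[3,0])/2,(q[0,1]+q[1,1])/2]);print(q.round(1).tolist(),cen.round(1))
for t in [(194,402),(401,379),(157,188),(389,164)]:
    v=f(*t)-cen;print((np.degrees(np.arctan2(v[1],v[0]))%90).round(1),np.linalg.norm(v).round(1))
to([442.9,-13.3,15],[-1,0,0],[0,0,-1])
E
```

```text
[[442.2, -36.3], [442.3, 9.7], [419.6, -13.2], [465.8, -13.4]] [442.7 -13.3]
51.7 19.3
51.5 19.7
53.6 20.4
47.8 20.2
t 13.15 tcp [502.3 -12.8 192.1] F [ 0.5 -1.2  0.1] T [ 0.05  0.03 -0.06] w 91.9
axes x,y,z [[-1.0, 0.002, -0.003], [0.002, 1.0, -0.0], [0.003, -0.0, -1.0]] q [-0.46  0.29  0.48  1.96 -0.17  0.93  1.67]
shift m [ 0.0598 -0.0005  0.1769]
turn deg [-0.02  0.15 -0.1 ]
```

```bash
python3 -m creep '[-1,0.0299,-0.0002,0.02,0,0,0,-1,0.0299,-0.0002,0.02,0,0,0,-1,0,0,0.04,0,0,0,-1,0,0,0.04,0,0,0,-1,0,0,0.035,0,0,0,-1,0,0,0.0215,0,0,0,-1,0,0,0,0,0,0,-1,0,0,0,0,0,0]' 40
python3 - <<'E'
from h import *
to([442.8,-13.3,15],[-1,0,0],[0,0,-1])
E
```

```text
time: 14.15
eef_pos: [442.1, -13.3, 15.1]
tcp_rot: [0.001, 3.139, -0.0]
force: [-0.3, 0.3, 0.2]
width: 91.8
t 14.15 tcp [442.1 -13.3  15.1] F [-0.3  0.3  0.2] T [ 0.02  0.01 -0.04] w 91.8
axes x,y,z [[-1.0, 0.001, -0.002], [0.001, 1.0, -0.0], [0.002, -0.0, -1.0]] q [-0.33  0.51  0.32  2.25 -0.37  0.43  1.86]
shift m [-0.0007 -0.      0.0001]
turn deg [-0.01  0.12 -0.04]
```

Close gently, then lift.

```bash
python3 -m creep '[0.2,-0.0005,0,0,0,0,0,0.2,0,0,0,0,0,0,0.2,0,0,0,0,0,0,1,0,0,0,0,0,0,1,0,0,0,0,0,0,1,0,0,0,0,0,0,1,0,0,0,0,0,0]' 40
python3 -m creep '[1,0,0,-0.02,0,0,0,1,0,0,-0.04,0,0,0,1,0,0,-0.06,0,0,0,1,0,0,-0.06,0,0,0,1,0,0,-0.04,0,0,0,1,0,0,0,0,0,0,1,0,0,0,0,0,0]'
python3 - <<'E'
from h import *
a=np.radians(180-31)
to([598.7,74.9,235],[np.cos(a),np.sin(a),0],[0,0,-1])
c=imaging.capture("wrist"); cv2.imwrite("pics/w6.png",c["image"][:,:,::-1])
E
```

```text
time: 15.02
eef_pos: [441.0, -13.6, 13.9]
tcp_rot: [-0.001, -3.141, 0.001]
force: [-0.6, -0.3, 1.4]
width: 44.1
time: 15.9
eef_pos: [440.4, -13.3, 233.1]
tcp_rot: [-0.0, -3.14, 0.001]
force: [0.0, 0.3, -0.9]
width: 44.3
t 15.9 tcp [440.4 -13.3 233.1] F [ 0.   0.3 -0.9] T [ 0.01  0.02 -0.05] w 44.3
axes x,y,z [[-1.0, 0.0, 0.001], [0.0, 1.0, -0.0], [-0.001, -0.0, -1.0]] q [-0.57  0.13  0.54  2.04 -0.08  0.99  1.59]
shift m [-0.1583  0.0882 -0.0021]
turn deg [-0.04 -0.06 30.98]
```

View pics/w6.png

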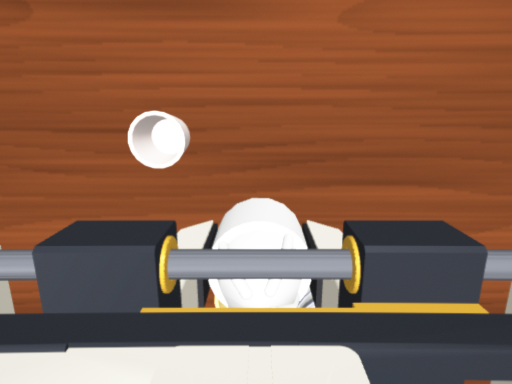

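```bash
python3 - <<'E'
from h import *
c=imaging.capture("wrist");s=bot.get_state();R=Ro.from_rotvec(s["tcp_rot"]).as_matrix()
cv2.imwrite("pics/z5.png",cv2.resize(c["image"][185:315,190:330],None,fx=5,fy=5,interpolation=cv2.INTER_CUBIC)[:,:,::-1])
z=s["eef_pos"][2]-14
for p in [(262,198)]: print((R.T@(onz(c,*p,z)-s["eef_pos"])).round(1),s["eef_pos"].round(1))
E
```

```text
[20.9  1.1 14.1] [440.1 -13.4 232.6]
```

View pics/z5.png

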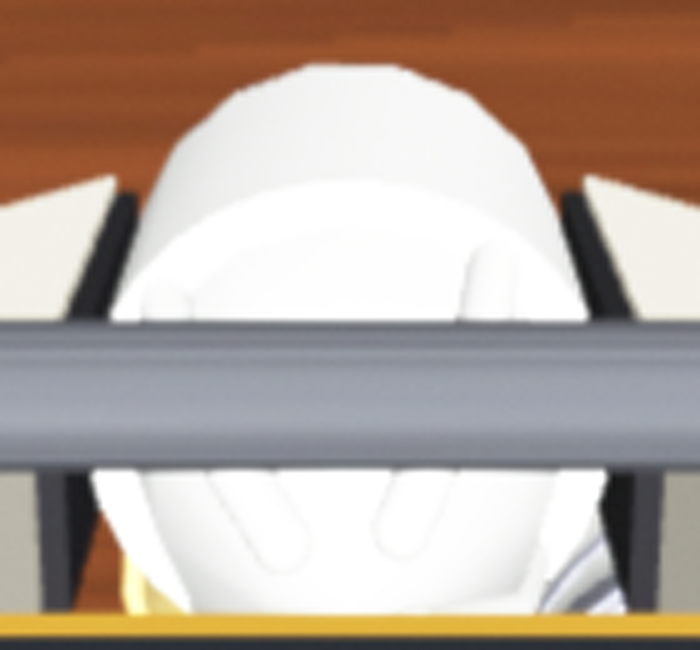

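```bash
python3 -m creep '[1,-0.0392,0.0223,0,0,0,0,1,-0.0392,0.0223,0,0,0,0,1,-0.0392,0.0223,0,0,0,0,1,-0.0392,0.0223,0,0,0,0,1,0,0,0,0,0,10.3,1,0,0,0,0,0,10.3,1,0,0,0,0,0,10.3,1,0,0,0.02,0,0,0,1,0,0,0.02,0,0,0,1,0,0,0,0,0,0,1,0,0,0,0,0,0]'
python3 - <<'E'
from h import *
a=np.radians(180-31)
to([597.1,75.9,180],[np.cos(a),np.sin(a),0],[0,0,-1])
c=imaging.capture("side"); crop(c,210,110,310,230,5,"s7.png"); cv2.imwrite("pics/s7f.png",c["image"][:,:,::-1])
E
```

```text
time: 17.38
eef_pos: [597.9, 75.4, 193.6]
tcp_rot: [-0.838, -3.027, 0.002]
force: [-0.5, -0.1, -0.3]
width: 44.2
t 17.38 tcp [597.9  75.4 193.6] F [-0.5 -0.1 -0.3] T [-0.04  0.02  0.06] w 44.2
axes x,y,z [[-0.858, 0.514, 0.0], [0.514, 0.858, -0.001], [-0.001, -0.001, -1.0]] q [-0.64  0.48  0.62  1.72 -0.32  1.04  1.12]
shift m [0.0009 0.     0.0136]
turn deg [-0.09 -0.02  0.05]
```

View pics/s7f.png

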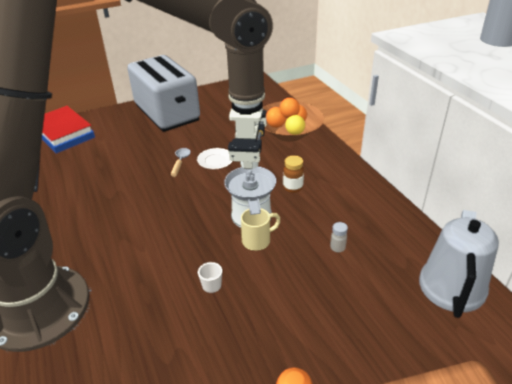

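View pics/s7.png

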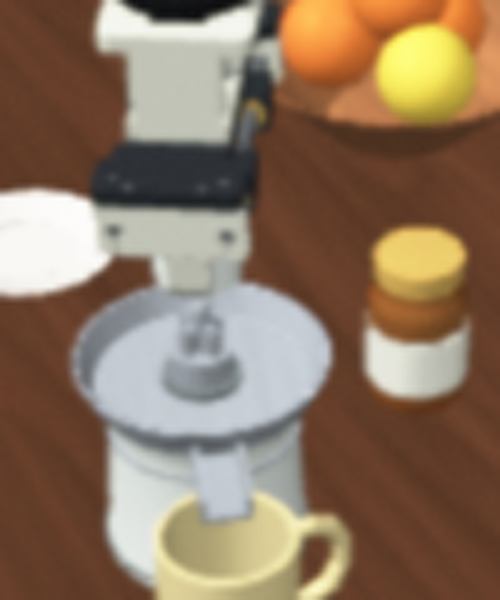

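```bash
python3 - <<'E'
from h import *
P=[]
for i in range(8):
    imaging.capture("wrist"); P.append(bot.get_state()["eef_pos"])
print(np.mean(P,0).round(2),np.std(P,0).round(2))
E
```

```text
[598.13  75.66 194.27] [0.13 0.07 0.13]
```

```bash
python3 -m creep '[1,0.0009,-0.0003,0.008,0,0,0,1,0,0,0.008,0,0,0,1,0,0,0.004,0,0,0,1,0,0,0.003,0,0,0,1,0,0,0.003,0,0,0,1,0,0,0.002,0,0,0,1,0,0,0,0,0,0]'
python3 - <<'E'
from h import *
to([597.1,75.9,166])
c=imaging.capture("side"); crop(c,210,110,310,230,5,"s8.png");to(None)
E
```

```text
time: 18.7
eef_pos: [596.9, 75.9, 165.7]
tcp_rot: [-0.838, -3.028, 0.001]
force: [1.3, -0.1, -0.7]
width: 43.7
t 18.7 tcp [596.9  75.9 165.7] F [ 1.3 -0.1 -0.7] T [-0.06 -0.    0.01] w 43.7
axes x,y,z [[-0.858, 0.514, 0.0], [0.514, 0.858, -0.001], [-0.0, -0.001, -1.0]] q [-0.63  0.51  0.61  1.76 -0.34  0.98  1.14]
shift m [-0.0002  0.0001 -0.0003]
t 18.75 tcp [597.   75.9 165.9] F [ 0.5  1.8 -1.9] T [ 0.    0.   -0.03] w 44.5
axes x,y,z [[-0.858, 0.514, -0.0], [0.514, 0.858, -0.001], [-0.0, -0.001, -1.0]] q [-0.63  0.51  0.61  1.76 -0.34  0.98  1.14]
```

View pics/s8.png

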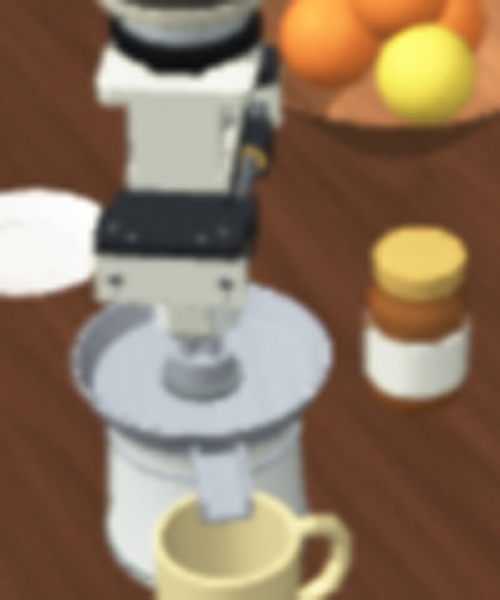

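The cone is over the pin and the force is near zero, so I'll continue into the splines.

```bash
python3 -m creep '[1,0,0,0.002,0,0,0,1,0,0,0.002,0,0,0,1,0,0,0.002,0,0,0,1,0,0,0.001,0,0,0,1,0,0,0.001,0,0,0,1,0,0,0,0,0,0]'
python3 - <<'E'
from h import *
for i in range(3):
  imaging.capture("wrist");s=bot.get_state();print(s["eef_pos"].round(1),s["force"].round(1),s["torque"].round(2))
E
```

```text
time: 19.5
eef_pos: [596.9, 75.8, 157.7]
tcp_rot: [-0.838, -3.028, 0.001]
force: [0.5, -1.1, -1.4]
width: 44.2
[596.9  75.7 157.8] [ 0.5  0.3 -1.7] [-0.18 -0.06 -0.03]
[596.9  75.8 157.8] [-0.3 -0.6 -1. ] [-0.19  0.02  0.03]
[597.   75.8 157.8] [ 0.1 -0.6 -0.1] [-0.18 -0.1  -0.  ]
```

```bash
python3 -m creep '[1,0,0,0.002,0,0,0,1,0,0,0.002,0,0,0,1,0,0,0.002,0,0,0,1,0,0,0.002,0,0,0,1,0,0,0.002,0,0,0,1,0,0,0.001,0,0,0,1,0,0,0,0,0,0]'
python3 - <<'E'
from h import *
for i in range(4):
  imaging.capture("wrist");s=bot.get_state();print(s["eef_pos"].round(1),s["force"].round(1),s["torque"].round(2))
E
```

```text
time: 20.52
eef_pos: [596.9, 75.7, 146.7]
tcp_rot: [-0.838, -3.028, 0.001]
force: [0.5, -2.0, -1.6]
width: 44.5
[596.9  75.7 146.7] [ 0.8 -1.7 -1.2] [-0.35 -0.21 -0.08]
[596.9  75.7 146.7] [ 1.7 -1.4 -1.8] [-0.39 -0.19 -0.02]
[596.9  75.7 146.7] [ 0.7 -1.5 -1.8] [-0.4  -0.2  -0.07]
[596.9  75.8 146.8] [ 1.8 -0.9 -2.3] [-0.39 -0.18  0.  ]
```

```bash
python3 -m creep '[1,0,0,0.001,0,0,0,1,0,0,0,0,0,0,1,0,0,0,0,0,0,1,0,0,0,0,0,0]'
python3 -m creep '[1,0,0,0.001,0,0,0,1,0,0,0.001,0,0,0,1,0,0,0,0,0,0]'
python3 -m creep '[1,0,0,0.001,0,0,0,1,0,0,0.001,0,0,0,1,0,0,0,0,0,0]'
python3 - <<'E'
from h import *
to(None)
E
```

```text
time: 21.22
eef_pos: [597.0, 75.8, 145.9]
tcp_rot: [0.838, 3.028, -0.001]
force: [-0.1, -1.9, 1.7]
width: 44.0
time: 21.6
eef_pos: [597.1, 75.8, 144.0]
tcp_rot: [0.838, 3.028, -0.001]
force: [0.4, -1.5, 5.0]
width: 44.3
time: 21.98
eef_pos: [597.1, 75.8, 142.1]
tcp_rot: [0.838, 3.028, -0.001]
force: [-0.8, -2.2, 7.8]
width: 44.1
t 21.98 tcp [597.1  75.8 142.1] F [-0.8 -2.2  7.8] T [-0.53  0.29 -0.02] w 44.1
axes x,y,z [[-0.858, 0.514, -0.0], [0.514, 0.858, -0.0], [0.0, -0.0, -1.0]] q [-0.62  0.54  0.59  1.78 -0.36  0.93  1.16]
```

```bash
python3 -m creep '[1,0,0,0.001,0,0,0,1,0,0,0,0,0,0]'
python3 -m creep '[1,0,0,0.001,0,0,0,1,0,0,0,0,0,0]'
python3 -m creep '[1,0,0,0.0005,0,0,0,1,0,0,0,0,0,0]'
python3 -m creep '[1,0,0,0.0005,0,0,0,1,0,0,0,0,0,0]'
```

```text
time: 22.22
eef_pos: [597.1, 75.8, 141.2]
tcp_rot: [0.838, 3.028, -0.001]
force: [-0.6, -1.8, 7.6]
width: 44.1
time: 22.48
eef_pos: [597.1, 75.8, 140.4]
tcp_rot: [0.838, 3.028, -0.0]
force: [-2.6, -1.1, 9.8]
width: 44.2
time: 22.72
eef_pos: [597.1, 75.8, 140.0]
tcp_rot: [0.838, 3.028, -0.0]
force: [-2.0, -1.9, 10.2]
width: 44.2
time: 22.98
eef_pos: [597.1, 75.8, 139.8]
tcp_rot: [0.838, 3.027, 0.0]
force: [-3.4, -2.4, 13.6]
width: 44.0
```

```bash
python3 -m creep '[1,0,0,0.0007,0,0,0,1,0,0,0,0,0,0,1,0,0,0,0,0,0]'
python3 -m creep '[1,0,0,0.0005,0,0,0,1,0,0,0,0,0,0,1,0,0,0,0,0,0]'
python3 - <<'E'
from h import *
c=imaging.capture("side"); crop(c,210,110,310,230,5,"s9.png")
t=imaging.capture("top"); crop(t,170,110,320,260,4,"t9.png")
for i in range(3):
  imaging.capture("wrist");s=bot.get_state();print(s["time"],s["eef_pos"].round(1),s["force"].round(1),s["torque"].round(2),s["width"])
E
```

```text
time: 23.35
eef_pos: [597.2, 75.8, 139.7]
tcp_rot: [0.838, 3.027, 0.001]
force: [-5.2, -2.6, 20.2]
width: 44.2
time: 23.72
eef_pos: [597.2, 75.8, 139.6]
tcp_rot: [0.838, 3.027, 0.001]
force: [-8.4, -2.0, 24.7]
width: 44.3
23.875 [597.2  75.7 139.6] [-8.1 -1.3 24.2] [-0.54  1.78 -0.  ] 44.62864267721628
23.925 [597.2  75.7 139.6] [-7.6 -2.8 25.2] [-0.57  1.81 -0.03] 44.016480567790076
23.975 [597.2  75.8 139.7] [-7.6 -1.7 24.6] [-0.54  1.77 -0.01] 43.948631011854744
```

View pics/s9.png

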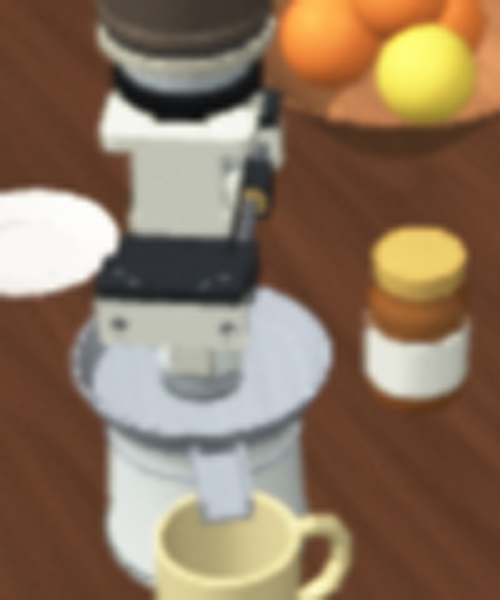

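View pics/t9.png

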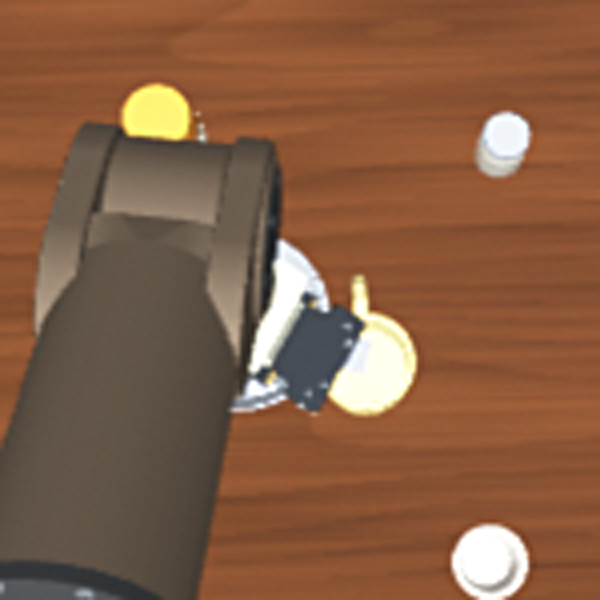

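```bash
python3 - <<'E'
from h import *
from bench import job
t=imaging.capture("side"); s=bot.get_state();print(s["eef_pos"].round(1),s["force"].round(1),s["width"])
print(job.finish_job())
E
```

```text
[597.2  75.7 139.6] [-8.2 -2.  24.2] 43.86100719768977
the job is handed in; nothing more can be done
None
```

The juicer is set up and I handed the job in at about 24 s. The mug is under the spout, and the arm is still holding the cone pressed down on the shaft.

- **Mug:** I slid it along the counter with the two fingers low against its side. The wrist camera put its axis at about (568, −26) and the spout tip at about (568.6, −25.4), within about 3 mm (26 mm allowed). Later side and top pictures still showed it standing under the spout.
- **Cone:** I gripped it at about 40 N, turned it 31° to match the splines, and lowered it. It slid through the splines with almost no resistance. The spring began to push back at a tool height of 146 mm, which matches the cone's underside reaching the shoulder at 132 mm.
- **Press:** The force rose from about 3 N to 12 N over roughly 6 mm, then climbed sharply at the end stop. The final reading was about 24 N downward with the tool height steady at 139.6 mm, so the shaft looks fully down.

Some checks disagreed or were only indirect:
- There is a sideways force of about 8 N on the tool.
- The gripper reads about 44 mm on the 46 mm barrel.
- The fingers hid the cone in the last side picture, so the seating is judged from heights and forces rather than seen directly.
- In the pictures I saw no other item moved, but I did not re-measure their positions at the end.

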